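# Refit the sprung cover of the marker stock bin

## Task

Put the blue cover back on the white marker bin: tilt it to get its far end under the orange lip and against the spring bar there, push it in until its near end can be lowered past the grey lip, lay it flat on the ledges, then, still holding it, ease it back with the spring until you feel it rest against the stop hidden under the grey lip, and only then let go. Do not let the cover drop or snap home, press on that stop with no more than 15 N and on the bin as a whole with no more than 30 N, and leave the other things on the counter where they are.

Things in the scene. Friction and masses are not known exactly. Their poses are not given: they have to be found in the camera images.
- cover_handle (a point): centre of the black grip fin on the loose blue cover. The fin stands across the middle of the plate: 14 thick along x, 60 long along y, 42 high above the plate's top face. This point is 27 above the plate's underside, 21 below the fin's top. Axes as cover, z up out of the plate.
- cover: loose blue flat plate, 206 along its x, 120 along y, 6 thick, 0.2 to 0.32 kg; same either way round. Origin: centre of its underside. Starts flat on the counter, fin up, its x axis within 0.35 rad of the robot's x.
- frame: white open marker bin fixed on the counter, 267 (x) x 150 x 84 high. Origin: on the counter under the middle of its opening; +x points away from the robot (within 0.35 rad) to the orange lip. Opening 184 long (x -92 to +92) and 128 wide (y -64 to +64): the cover is 22 longer than it, with 4 spare each side. Ledges inside all round, top at z = 60, inner edges at x = +-80, y = +-54.
- far_lip (a point): middle of the inner top edge of the orange lip (bin x = +92, z = 84). Both lips are 4 thick, underside at z = 80, and run from here outwards to the bin's end; no lips along the sides. Axes as the bin.
- spring_face (a point): fixed point where the face of the steel spring bar under the orange lip rests (bin x = +93.5; bar z 61 to 78, 120 wide, slick). It can be pushed to x = +117.5, a hard stop. It pushes back 3.8 N at first touch, 0.3 N more per mm: 9.9 N at +114, 11 N at +117.5. Flat, the cover clears the grey lip only with its far end at +114 or beyond. This point does not move with the bar.
- near_lip (a point): middle of the inner top edge of the grey lip (bin x = -92, z = 84). Under it, out of sight, is a stop with a rubber face (8 N per mm), set anywhere from x = -96 to -109: home puts the cover's centre between x = +7 and -7. There the stop takes over the push of the spring (4.5 to 9 N), and the hand feels it go. Axes as the bin.
- marker_red: loose white marker with a red cap, 140 long, 16 thick, lying on the counter; bystander; origin at its underside, sizes in mm
- marker_green: loose white marker with a green cap, 140 long, 16 thick, lying on the counter; bystander; origin at its underside, sizes in mm
- marker_cup: clear plastic cup, 80 across, 100 high, standing on the counter; bystander; origin at its underside, sizes in mm
- ink_jar: amber ink jar, 52 across, 70 high; bystander; origin at its underside, sizes in mm
- sketch_pad: white sketch pad 150 x 210 x 16; bystander; origin at its underside, sizes in mm
- tape_roll: yellow ring of tape, 90 across, 24 high; bystander; origin at its underside, sizes in mm
- blender_block: green box 50 x 90 x 30; bystander; origin at its underside, sizes in mm
Not all that is in view belongs to the job. Several things have the shape of the cover; the one meant has the colours described above.

How it is judged (in metres and radians):
On the way, in this order (a step that is already met when the one before it is completed fails the run):
1. the cover, tilted, has entered the opening with one end under the level of the lips (x of cover_handle in the frame of frame between -0.03 and 0.04 m and y of cover_handle in the frame of frame between -0.02 and 0.02 m and angle between cover_handle's own z axis and vertical above 0.05 rad and z of cover_handle in the frame of frame below 0.12 m), for 0.1 s.
2. the cover, flat on the ledges and still held by the fingers, rests against the stop under the grey lip with 2 N or more (contact force between cover and home_stop_c0 above 2 N and contact force between the fingers and cover above 2 N and angle between cover_handle's own z axis and vertical below 0.04 rad and z of cover_handle in the frame of frame below 0.091 m), for 0.15 s.
At the end, for the whole second after the job is handed in: the cover is at rest, flat (within 0.03 rad) on the ledges (height within 3 mm), both ends under the lips: its centre between 9.5 mm on the grey-lip side and 8.5 mm on the orange-lip side of the middle of the opening, square to it within 0.06 rad, and released (x of cover_handle in the frame of frame between -0.0095 and 0.0085 m and z of cover_handle in the frame of frame between 0.0835 and 0.0895 m and angle between cover_handle's own z axis and vertical below 0.03 rad and angle between the x axis of cover and the x axis of frame, either way round below 0.06 rad and linear speed of cover below 0.01 m/s); the robot touches nothing.
It fails at once if the cover is pressed on the stop under the grey lip with more than 15 N (contact force between cover and home_stop_c0 above 15 N).
It fails at once if something presses on the bin (lips, ledges, spring bar or stop) with more than 30 N (contact force between frame and anything else above 30 N).
It fails at once if the cover drops or snaps (faster than 0.2 m/s) while in the opening (x of cover_handle in the frame of frame between -0.03 and 0.04 m and y of cover_handle in the frame of frame between -0.02 and 0.02 m and z of cover_handle in the frame of frame below 0.1 m and linear speed of cover above 0.2 m/s).
It fails at once if another thing on the counter is shifted by more than 20 mm (distance of any of marker_red, marker_green, marker_cup, ink_jar, sketch_pad, tape_roll, blender_block from where it was at the start of the episode above 0.02 m).
It also fails if it takes over 72 s, if anything falls off the work surface, if the arm or the gripper's body presses on something with over 40 N, if the wrist force passes 120 N, or if a joint passes its speed limit or range.

## Robot

A 6-joint arm with a two-finger parallel gripper is mounted at the origin on the work surface. World frame = base frame: x ahead of the robot, y to its left, z up, the work surface at z = 0. Lengths are in mm, angles in rad, forces in N, time in s.
With the tool pointing down it reaches from about 350 to 775 mm from the base axis. Payload 7.3 kg.
Tool frame: the origin (TCP) lies on the front face of the gripper's body, between the roots of the fingers; the fingertips stand 66 mm ahead of it and the grasp point (between the pads) lies 47 mm ahead of it (bot.tcp_to_grasp is the z of the grasp point in the tool frame, in mm); z points along the fingers, y is the direction in which the jaws open and shut (so a half turn about z gives the same grasp; the last joint's range is limited). The gripper opens to 92 mm and grips with 3 to 60 N. Pads are 19 mm wide; open, the fingers measure 130 mm over their backs; the gripper's body (75 mm by 190 mm) begins 47 mm behind the grasp point.
Start: joints at [-1.298, 0.342, 1.524, -0, 1.275, -0.146], TCP at [213.521, -479.633, 292.241] pointing down, gripper open.
Joint ranges: [-2.53, 2.53], [-0.77, 2.02], [0.04, 2.7], [-1, 4.14], [0.28, 2.66], [-3.11, 3.11]. Speed limits (rad/s): [2.57, 2.57, 3.14, 3.14, 3.14, 3.14].

## Interface

Orientations are given as [roll, pitch, yaw] about the fixed x, y, z axes, in that order (R = Rz(yaw) Ry(pitch) Rx(roll)).
In Python, from plant import bot gives the robot as it stands.
- The arm moves only by the tool carry_out, never from a script. Its argument "deltas" is a list that holds one entry, the list of rows, each a list of 4 numbers: the shift along the tool's x, y, z in mm, then the turn about the tool's z in units of 5 degrees (1.0 is 5 degrees). A call has 1 to 20 rows; each row is the pose to reach, as a shift and turn from the pose commanded when the call began, along the tool's axes at that moment; what a row does not reach only later rows make up. A row lasts 1/10 s, in which the tool goes at most 50 mm and 8.59 degrees, less where a joint would pass 70% of its speed; a pose out of reach is approached as far as the arm can. A call with a gripper value outside its range is refused whole. "fingers" is the finger opening in mm, from 0 to 91.8, set as the call begins (left out, the last holds). The fingers move at their own pace and stop on an object; the grip force is fixed at half the most. Time passes only in rows, so rows that repeat a pose let the fingers close. It gives the time, the measured TCP pose, the force and the opening at its end, in the units of the state.
- bot.get_obs(): the state, without advancing time (a new reading comes with each control period).
- bot.capture(name): name is "scene" or "top"; returns (picture, depth): 400x640x3 uint8, blue, green, red; 400x640 float32, mm along the optical axis (not along the pixel's ray), 0 where there is no reading.
- bot.camera_model(name): a dict with "K" (3x3 intrinsics, pixels), "camera_from_world" (4x4, takes a point from world to camera coordinates). Camera axes: x right, y down, z forward; pixel columns grow to the right and rows downward; lengths in mm; the calibration is good to about 2 mm. A picture is of the moment at which its call begins. camera_model takes no time and is no camera call.
- bot.close_job(): hands the job in, once; it reports no verdict.
The state is a dict: "time": time; "joint_positions": joint angles; "dq": joint speeds; "tau": joint torques, N m; "tool_pos": TCP position; "tcp_rot": TCP orientation; "contact_force": force on the tool from outside, world axes, zero at the start; "moment": the same for the moment, N m; "grip_width": finger opening in mm.
Only numpy, scipy, OpenCV 4.12 (cv2) and the standard library are available. Lean on these libraries where they do the work, as an engineer would, in place of code of your own. Each camera call takes 0.05 s, during which the arm holds its last target. There are 200 camera calls.

## Working session

There is one attempt and no reset: what is moved stays moved. The work goes in short steps, Python scripts to look and compute and a tool call to move; the robot and the scene stay as the last step left them, time stands still between calls to the robot, and variables do not carry over. Pictures are saved under pics/ and viewed, about 8 in all and at most 12, crops included, and the job is handed in when it is done.

Besides the shell and the picture viewer there is one more tool, called after "Request:" in YAML: its name, and indented under it one key for each argument. carry_out: Moves the arm, as the interface text tells. Its arguments: {"type":"object","properties":{"deltas":{"type":"array","items":{"type":"array","items":{"type":"array","items":{"type":"number"}}}},"fingers":{"type":"number"}},"required":["deltas"]}

```bash
mkdir -p pics; python3 - <<'E'
from plant import bot
import cv2,numpy as np
print(bot.get_obs())
for n in("top","scene"):
    p,d=bot.capture(n); cv2.imwrite(f"pics/{n}0.png",p); np.savez(f"{n}0.npz",p=p,d=d)
    m=bot.camera_model(n); print(n,np.round(m["K"],1).tolist(),np.round(m["camera_from_world"],3).tolist())
E
```

```text
{'time': 0.0, 'joint_positions': array([-1.29802395e+00,  3.42752366e-01,  1.52501773e+00,  1.96624723e-05,
        1.27543554e+00, -1.46043624e-01]), 'dq': array([-6.04179996e-05, -1.23504262e-04,  6.92685160e-04, -4.47889484e-04,
       -6.69109612e-04, -4.71899612e-04]), 'tau': array([ 6.98400145e-04, -4.31239271e+01, -2.44222051e+01,  7.17535196e-02,
        5.59863774e-02, -1.15131074e-04]), 'tool_pos': array([ 213.42475366, -479.31729431,  291.52926535]), 'tcp_rot': array([-3.13999958e+00, -2.53330373e-04,  4.18810057e-01]), 'contact_force': array([-0.31084226,  0.07198592, -0.15788023]), 'moment': array([-0.0137156 , -0.03133576, -0.00510065]), 'grip_width': 91.62126928589008}
top [[501.5, 0.0, 318.8], [0.0, 501.5, 197.3], [0.0, 0.0, 1.0]] [[-0.021, -1.0, 0.008, 0.616], [-0.984, 0.019, -0.175, 474.373], [0.175, -0.012, -0.985, 1494.774], [0.0, 0.0, 0.0, 1.0]]
scene [[510.9, 0.0, 317.9], [0.0, 510.9, 188.4], [0.0, 0.0, 1.0]] [[-0.842, 0.54, 0.017, 384.997], [0.358, 0.583, -0.73, -104.3], [-0.404, -0.608, -0.684, 1653.191], [0.0, 0.0, 0.0, 1.0]]
```

View pics/top0.png

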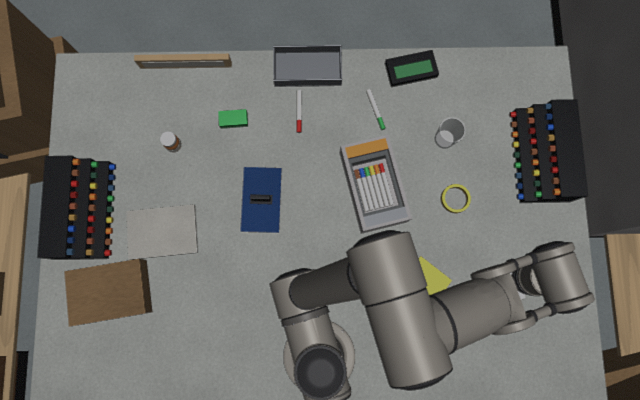

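View pics/scene0.png

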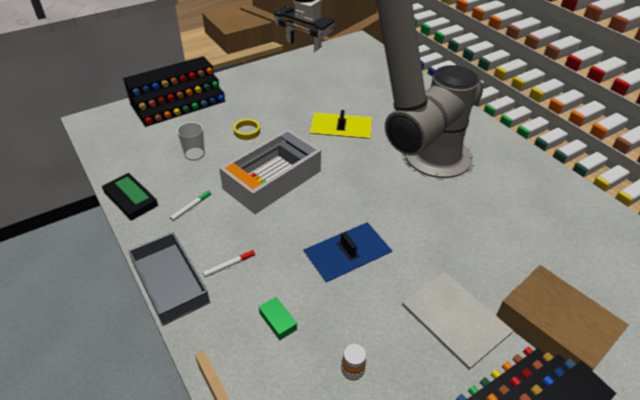

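The blue cover with the black fin is at top (261,199) / scene (348,250). The decoy at top (430,275) / scene (341,125) is yellow, and the dark grey tray at top (308,66) is a tray, not a plate. The bin is at top (376,185) with its orange lip on the far side, and contains markers. The blue cover fits the description. I'll measure it and confirm it in a crop.

```bash
cat > h.py <<'E'
import numpy as np, cv2
from plant import bot
def cloud(n,d):
    m=bot.camera_model(n);K=m["K"];T=np.linalg.inv(m["camera_from_world"])
    v,u=np.mgrid[0:400,0:640].astype(float)
    P=np.stack([(u-K[0,2])/K[0,0]*d,(v-K[1,2])/K[1,1]*d,d],-1)
    W=P@T[:3,:3].T+T[:3,3]; W[d<=0]=np.nan
    return W
def rect(pts):
    (c,s,a)=cv2.minAreaRect(pts.astype(np.float32)); b=cv2.boxPoints((c,s,a))
    e=b[1]-b[0] if np.linalg.norm(b[1]-b[0])>np.linalg.norm(b[2]-b[1]) else b[2]-b[1]
    y=np.arctan2(e[1],e[0]); y=(y+np.pi/2)%np.pi-np.pi/2
    return np.round(c,1),np.round(sorted(s),1),round(float(y),4)
def near(W,c,r): return np.hypot(W[...,0]-c[0],W[...,1]-c[1])<r
def blue(p):
    b,g,r=[p[...,i].astype(int) for i in range(3)]; return (b>60)&(b>r+35)&(b>g+25)
E
python3 - <<'E'
from h import *
for n in("top","scene"):
    z=np.load(n+"0.npz");p,d=z["p"],z["d"];W=cloud(n,d)
    k=cv2.connectedComponentsWithStats(blue(p).astype(np.uint8));i=1+np.argmax(k[2][1:,4]);M=k[1]==i
    print(n,"cover",rect(W[M][:,:2]),"z",np.nanmedian(W[M][:,2]),"n",M.sum())
    c=rect(W[M][:,:2])[0]
    F=near(W,c,60)&(W[...,2]>38)&(W[...,2]<60)
    print(" fin",rect(W[F][:,:2]),np.nanmedian(W[F][:,2]))
    B=(W[...,2]>76)&(W[...,2]<92)&near(W,W[185,376] if n=="top" else W[170,270],190)
    k=cv2.connectedComponentsWithStats(B.astype(np.uint8));i=1+np.argmax(k[2][1:,4]);B=k[1]==i
    print(" bin",rect(W[B][:,:2]),np.nanmedian(W[B][:,2]),B.sum())
    b,g,r=[p[...,i].astype(int) for i in range(3)]
    O=B&(r>180)&(b<90); 
    print(" orange",rect(W[O][:,:2]))
    if n=="top":
        im=p.copy(); im[B]=(255,0,255)
        cv2.imwrite("pics/crop1.png",np.hstack([cv2.resize(p[120:250,220:420],None,fx=2,fy=2),cv2.resize(im[120:250,220:420],None,fx=2,fy=2)]))
E
```

```text
top cover (array([483.9, 169.9]), array([109.6, 202.6]), -0.1185) z 6.303634776871604 n 2161
 fin (array([477.9, 172.2]), array([13.5, 58.3]), 1.5622) 47.49161987997013
 bin (array([ 511.5, -178.8]), array([151.4, 268.7]), 0.2217) 84.24269173252719 1857
 orange (array([0., 0.]), array([0., 0.]), 0.0)
scene cover (array([476.2, 173.6]), array([122.8, 204.3]), -0.0662) z 7.044345566567927 n 2347
 fin (array([477.2, 174.3]), array([18.1, 65.1]), -1.5586) 47.429663268159516
 bin (array([ 509.7, -179.8]), array([158.5, 273.5]), 0.2317) 84.23325937438602 1612
 orange (array([ 613.4, -154.6]), array([ 34.8, 127. ]), -1.3565)
```

View pics/crop1.png

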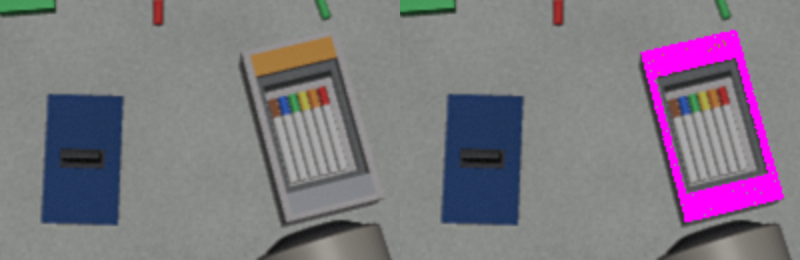

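The crop confirms it: blue plate with a black fin at crop (82,157). The bin mask is complete, with the orange lip at crop (293,57). I'll refine the yaws with moments.

```bash
cat >> h.py <<'E'
def pca(pts):
    m,e=cv2.PCACompute(pts.astype(np.float32),mean=None); y=np.arctan2(e[0,1],e[0,0])
    return np.round(m[0],1),round(float((y+np.pi/2)%np.pi-np.pi/2),4)
def fitrect(M,W,z,L,Wd,n,x0):
    # match filled polygon of a L x Wd rectangle at height z to mask M (antialiased IoU)
    from scipy.optimize import minimize
    m=bot.camera_model(n);T=m["camera_from_world"];K=m["K"]
    ys,xs=np.where(M);a,b=max(ys.min()-12,0),max(xs.min()-12,0);S=8
    t=cv2.resize(M[a:ys.max()+12,b:xs.max()+12].astype(np.float32),None,fx=S,fy=S,interpolation=cv2.INTER_LINEAR)
    def f(x):
        c,s=np.cos(x[2]),np.sin(x[2]);q=np.array([[L,Wd],[L,-Wd],[-L,-Wd],[-L,Wd]])/2
        q=np.c_[q@np.array([[c,s],[-s,c]])+x[:2],np.full(4,z)]
        P=(q@T[:3,:3].T+T[:3,3])@K.T;u=P[:,:2]/P[:,2:]-[b,a]
        g=np.zeros_like(t);cv2.fillConvexPoly(g,np.round(((u+.5)*S-.5)*16).astype(np.int32),1.,cv2.LINE_8,4)
        return float(np.abs(g-t).sum())
    r=minimize(f,x0,method="Nelder-Mead",options=dict(initial_simplex=np.array(x0)+np.array([[0,0,0],[6,0,0],[0,6,0],[0,0,.06]])))
    return np.round(r.x,4),r.fun/S/S
def fill(M):
    c,_=cv2.findContours(M.astype(np.uint8),cv2.RETR_EXTERNAL,cv2.CHAIN_APPROX_NONE)
    o=np.zeros(M.shape,np.uint8);cv2.drawContours(o,[max(c,key=cv2.contourArea)],-1,1,-1);return o>0
E
python3 - <<'E'
from h import *
for n in("top","scene"):
    z=np.load(n+"0.npz");p,d=z["p"],z["d"];W=cloud(n,d)
    b,g,r=[p[...,i].astype(int) for i in range(3)]
    C=fill((b>r*1.5)&(b>40)&near(W,(477,173),140))
    print(n,C.sum(),pca(W[C][:,:2]),fitrect(C,W,6,206,120,n,[477,173,-.05]))
    B=fill((W[...,2]>76)&(W[...,2]<92)&near(W,(511,-179),190))
    print("bin",B.sum(),pca(W[B][:,:2]),fitrect(B,W,84,267,150,n,[511,-179,.225]))
E
```

```text
top 2402 (array([nan, nan], dtype=float32), nan) (array([ 4.794644e+02,  1.716207e+02, -4.800000e-02]), np.float64(107.3260498046875))
bin 4406 (array([nan, nan], dtype=float32), nan) (array([ 5.109637e+02, -1.787754e+02,  2.237000e-01]), np.float64(96.54248046875))
scene 2385 (array([nan, nan], dtype=float32), nan) (array([ 4.758582e+02,  1.733501e+02, -4.450000e-02]), np.float64(382.997314453125))
bin 3237 (array([nan, nan], dtype=float32), nan) (array([ 5.111872e+02, -1.761430e+02,  2.232000e-01]), np.float64(202.91943359375))
```

Request:
carry_out:
  deltas:
    - [[10,-10,0,0.1],[30,-29,0,0.4],[62,-60,0,0.8],[96,-92,0,1.2],[131,-126,0,1.6],[166,-160,0,2.0],[201,-193,0,2.4],[236,-227,0,2.8],[271,-261,10,3.2],[306,-295,20,3.6],[341,-328,30,4.0],[376,-362,40,4.4],[411,-396,50,4.8],[446,-429,60,5.1],[475,-457,70,5.34],[496,-477,80,5.34],[507,-488,90,5.34],[507,-488,100,5.34],[507,-488,100,5.34],[507,-488,100,5.34]]
  fingers: 91

```text
time: 2.1
tool_pos: [477.7, 171.2, 192.2]
tcp_rot: [3.141, 0.001, -0.049]
contact_force: [0.5, -0.2, -0.4]
grip_width: 90.9
```

Request:
carry_out:
  deltas:
    - [[0,-1,25,0],[0,-1,55,0],[0,-1,85,0],[0,-1,105,0],[0,-1,115,0],[0,-1,115,0],[0,-1,115,0]]

```text
time: 2.8
tool_pos: [479.0, 173.0, 78.2]
tcp_rot: [-3.141, -0.002, -0.048]
contact_force: [0.8, -1.0, 0.0]
grip_width: 90.9
```

Request:
carry_out:
  deltas:
    - [[0,0,0,0],[0,0,0,0],[0,0,0,0],[0,0,0,0],[0,0,0,0],[0,0,0,0],[0,0,0,0]]
  fingers: 50

```text
time: 3.5
tool_pos: [478.4, 173.4, 77.4]
tcp_rot: [3.142, -0.0, -0.047]
contact_force: [-1.2, -1.1, 5.2]
grip_width: 59.8
```

Request:
carry_out:
  deltas:
    - [[0,0,-4,0],[0,0,-15,0],[0,0,-35,0],[0,0,-60,0],[2,10,-90,0],[5,30,-115,-0.2],[8,60,-135,-0.5],[11,95,-143,-0.8],[14,130,-143,-1.1],[18,165,-143,-1.4],[22,200,-143,-1.8],[25,235,-143,-2.1],[28,270,-143,-2.4],[31,300,-143,-2.7],[34,325,-143,-2.9],[35,342,-143,-3.1],[35.6,351,-143,-3.1],[35.6,353.5,-143,-3.1],[35.6,353.5,-143,-3.1],[35.6,353.5,-143,-3.1]]

```text
time: 5.5
tool_pos: [497.1, -180.5, 220.3]
tcp_rot: [-3.141, 0.0, 0.224]
contact_force: [0.5, -0.2, -2.2]
grip_width: 60.0
```

```bash
cat > look.py <<'E'
import sys
from h import *
tag=sys.argv[1];o=bot.get_obs()
B0=np.array([511,-178.3]);Y=.2235;R=np.array([[np.cos(Y),np.sin(Y)],[-np.sin(Y),np.cos(Y)]])
t=o["tool_pos"];F=o["contact_force"]
print("tool bin",np.round(R@(t[:2]-B0),1),"z",round(t[2],1),"yaw",round(o["tcp_rot"][2],3),"F bin",np.round(R@F[:2],1),round(F[2],1),"M",np.round(o["moment"],2),"w",round(o["grip_width"],1))
ims=[]
for n in("top","scene"):
    p,d=bot.capture(n);W=cloud(n,d);b,g,r=[p[...,i].astype(int) for i in range(3)]
    M=(b>r*1.5)&(b>40)&near(W,B0,170)&(W[...,2]>66); M=cv2.erode(M.astype(np.uint8),np.ones((2,2)))>0
    Q=W[M]; 
    if len(Q)>50:
        q=np.c_[(Q[:,:2]-B0)@R.T,Q[:,2]]
        for _ in range(4):
            k=np.linalg.lstsq(np.c_[q[:,:2],np.ones(len(q))],q[:,2],rcond=None)[0]
            e=q[:,2]-np.c_[q[:,:2],np.ones(len(q))]@k; q=q[np.abs(e)<max(4,2*e.std())]
        print(n,len(q),"slope x,y",np.round(k[:2],4),"z at hand",round(float(k@[*(R@(t[:2]-B0)),1]),1),"x range",np.round(np.percentile(q[:,0],[.5,99.5]),1),"y range",np.round(np.percentile(q[:,1],[.5,99.5]),1),rect(q[:,:2]))
    c=p[90:290,270:470] if n=="top" else p[80:280,170:370]
    ims.append(cv2.resize(c,(400,400),interpolation=cv2.INTER_CUBIC))
cv2.imwrite(f"pics/{tag}.png",np.hstack(ims))
E
python3 look.py a
```

```text
tool bin [-14.    0.9] z 220.3 yaw 0.224 F bin [ 0.4 -0.3] -2.2 M [0.01 0.02 0.05] w 60.0
top 141 slope x,y [-0.0021  0.0092] z at hand 149.6 x range [-114.5   83.3] y range [-56.5  57.1] (array([-11.7,  -8.9]), array([ 48. , 224.3]), 0.5434)
scene 1059 slope x,y [0.0013 0.0013] z at hand 149.6 x range [-112.1   86.1] y range [-51.   62.3] (array([-15. ,   4.9]), array([116.7, 203.7]), -0.0191)
```

View pics/a.png

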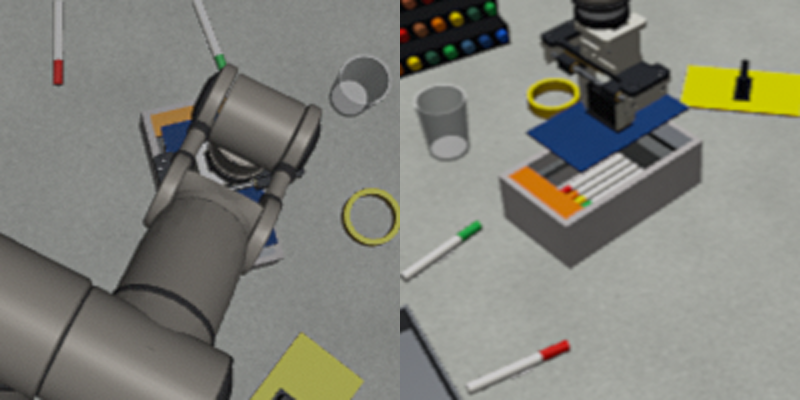

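The cover hangs level over the bin, and its near part overlies the grey lip. I'll lower it slowly onto that lip.

Request:
carry_out:
  deltas:
    - [[-1,0.3,6,0],[-2,0.5,16,0],[-3,0.5,28,0],[-3,0.5,38,0],[-3,0.5,46,0],[-3,0.5,51,0],[-3,0.5,53,0],[-3,0.5,54,0],[-3,0.5,54,0],[-3,0.5,54,0]]

```text
time: 6.6
tool_pos: [494.6, -182.7, 166.6]
tcp_rot: [3.141, -0.001, 0.223]
contact_force: [-0.2, 0.0, -2.7]
grip_width: 59.8
```

Request:
carry_out:
  deltas:
    - [[0,0,1,0],[0,0,2,0],[0,0,3,0],[0,0,4,0],[0,0,5,0],[0,0,6,0],[0,0,7,0],[0,0,8,0],[0,0,8,0]]

```text
time: 7.5
tool_pos: [495.0, -182.7, 158.6]
tcp_rot: [3.14, -0.002, 0.223]
contact_force: [2.7, 1.5, 4.0]
grip_width: 60.0
```

Request:
carry_out:
  deltas:
    - [[0,0,0.7,0],[0,0,1.4,0],[0,0,2.1,0],[0,0,2.8,0],[0,0,3.5,0],[0,0,3.5,0]]

```text
time: 8.1
tool_pos: [494.4, -182.7, 154.7]
tcp_rot: [3.141, -0.0, 0.223]
contact_force: [3.7, 1.0, 3.8]
grip_width: 60.0
```

```bash
python3 look.py b
```

```text
tool bin [-17.1  -0.6] z 154.7 yaw 0.223 F bin [3.8 0.2] 3.8 M [-0.03 -0.25  0.05] w 60.0
top 99 slope x,y [-0.1269  0.0938] z at hand 83.3 x range [-120.2   78.9] y range [-59.1  55.1] (array([-21.7,   0.5]), array([ 41.1, 226.3]), 0.4225)
scene 937 slope x,y [-0.0863  0.0035] z at hand 83.9 x range [-117.7   76.8] y range [-54.3  59.9] (array([-21.7,   2.9]), array([113.7, 199.4]), -0.0306)
```

Request:
carry_out:
  deltas:
    - [[0,0,0.7,0],[0,0,1.4,0],[0,0,2.1,0],[0,0,2.8,0],[0,0,2.8,0]]

```text
time: 8.7
tool_pos: [494.3, -182.5, 151.8]
tcp_rot: [-3.142, 0.0, 0.223]
contact_force: [4.6, -0.1, 4.0]
grip_width: 59.7
```

```bash
cat >> look.py <<'E'
# side edges of cover and bin rim seen by scene camera, in bin axes
def edge(q,lo,hi):
    xs=np.arange(lo,hi,8); e=[(x+4,np.percentile(s[:,1],98)) for x in xs if len(s:=q[(q[:,0]>=x)&(q[:,0]<x+8)])>5]
    e=np.array(e); return np.round(np.polyfit(e[:,0],e[:,1],1),4),len(e)
A=np.c_[(W[...,:2].reshape(-1,2)-B0)@R.T,W[...,2].ravel()]
if len(Q)>50: print("cover +y edge",edge(np.c_[(Q[:,:2]-B0)@R.T,Q[:,2]],-85,70))
r_=A[(A[:,2]>80)&(A[:,2]<88)&(A[:,1]>62)&(A[:,1]<85)]
print("bin +y outer edge",edge(r_,-110,110))
E
python3 look.py c
```

```text
tool bin [-17.2  -0.4] z 151.8 yaw 0.223 F bin [ 4.4 -1.1] 4.0 M [-0.05 -0.26  0.05] w 59.7
top 76 slope x,y [-0.1247  0.006 ] z at hand 81.0 x range [-121.4   77.5] y range [-58.7  54.3] (array([-23.8,   0.2]), array([ 38.4, 222.4]), 0.4295)
scene 867 slope x,y [-0.1202  0.007 ] z at hand 80.6 x range [-120.    72.1] y range [-53.4  60.5] (array([-24.2,   3.2]), array([113.8, 197.3]), -0.0382)
cover +y edge (array([-0.107 , 53.8763]), 20)
bin +y outer edge (array([2.60000e-03, 7.53941e+01]), 28)
```

View pics/c.png

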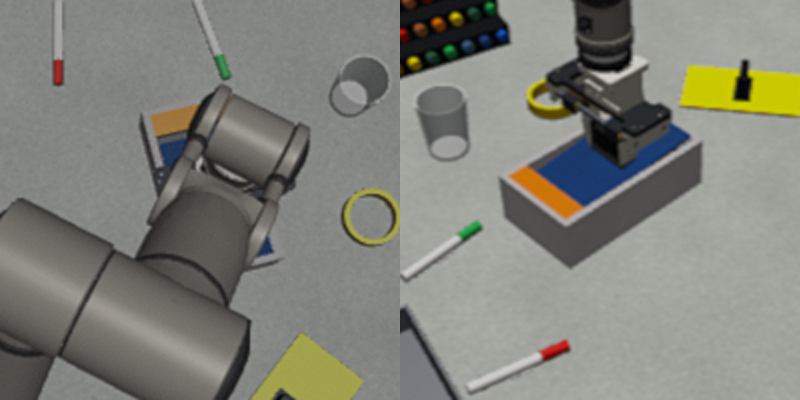

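The cover's far end is tucked below the orange lip level with a tilt of 0.12. Now I push it forward.

Request:
carry_out:
  deltas:
    - [[1,0,0,0],[3,0,0,0],[5,0,0,0],[7,0,0,0],[8,0,0,0],[8,0,0,0]]

```text
time: 9.4
tool_pos: [502.1, -180.6, 151.5]
tcp_rot: [-3.141, 0.001, 0.223]
contact_force: [-0.4, 0.1, -1.6]
grip_width: 60.0
```

Request:
carry_out:
  deltas:
    - [[1,0,0,0],[2,0,0,0],[3,0,0,0],[4,0,0,0],[5,0,0,0],[6,0,0,0],[6,0,0,0]]

```text
time: 10.1
tool_pos: [507.6, -179.4, 151.7]
tcp_rot: [-3.141, 0.001, 0.223]
contact_force: [-4.6, -0.8, -1.7]
grip_width: 60.0
```

Request:
carry_out:
  deltas:
    - [[1,0,0,0],[2,0,0,0],[3,0,0,0],[4,0,0,0],[5,0,0,0],[6,0,0,0],[6,0,0,0]]

```text
time: 10.8
tool_pos: [513.4, -178.1, 151.7]
tcp_rot: [-3.141, 0.001, 0.224]
contact_force: [-6.4, -2.1, -1.3]
grip_width: 59.8
```

```bash
python3 look.py d
```

```text
tool bin [ 2.4 -0.3] z 151.7 yaw 0.224 F bin [-6.7 -0.6] -1.3 M [-0.22  1.16  0.02] w 59.8
top 54 slope x,y [-1.8688  3.2295] z at hand 84.6 x range [-101.1   88.5] y range [-59.4  99.8] (array([-5.3, -3. ]), array([125.6, 189.9]), 1.0538)
scene 768 slope x,y [-0.1215  0.0116] z at hand 81.0 x range [-101.    73.8] y range [-54.1  61.1] (array([-14.9,   2.8]), array([115.6, 180.1]), -0.0242)
cover +y edge (array([-0.0972, 55.4647]), 20)
bin +y outer edge (array([-9.00000e-04,  7.54704e+01]), 28)
```

Request:
carry_out:
  deltas:
    - [[1,0,0,0],[2,0,0,0],[3,0,0,0],[4,0,0,0],[5,0,0,0],[6,0,0,0],[7,0,0,0],[8,0,0,0],[8,0,0,0]]

```text
time: 11.8
tool_pos: [520.8, -176.4, 151.7]
tcp_rot: [-3.141, 0.002, 0.224]
contact_force: [-7.9, -1.6, -0.6]
grip_width: 59.7
```

Request:
carry_out:
  deltas:
    - [[0.5,0,0,0],[1,0,0,0],[1.5,0,0,0],[2,0,0,0],[2,0,0,0],[2,0,0,0]]

```text
time: 12.4
tool_pos: [522.5, -176.0, 151.7]
tcp_rot: [-3.141, 0.003, 0.224]
contact_force: [-8.7, -1.9, -1.0]
grip_width: 60.0
```

```bash
python3 look.py e
```

```text
tool bin [11.7 -0.3] z 151.7 yaw 0.224 F bin [-8.9  0. ] -1.0 M [-0.42  1.51  0.04] w 60.0
scene 689 slope x,y [-0.1207  0.0128] z at hand 80.5 x range [-92.2  75.2] y range [-54.3  60.5] (array([-9.9,  2.7]), array([113.4, 173.6]), -0.0647)
cover +y edge (array([-0.0875, 55.9843]), 20)
bin +y outer edge (array([4.00000e-03, 7.56969e+01]), 27)
```

Request:
carry_out:
  deltas:
    - [[0.5,0,0,0],[1,0,0,0],[1.5,0,0,0],[2,0,0,0],[2.5,0,0,0],[3,0,0,0],[3,0,0,0],[3,0,0,0]]

```text
time: 13.3
tool_pos: [525.2, -175.4, 151.6]
tcp_rot: [-3.141, 0.003, 0.223]
contact_force: [-8.9, -2.3, -0.0]
grip_width: 60.2
```

Request:
carry_out:
  deltas:
    - [[0.5,0,0,0],[1,0,0,0],[1.5,0,0,0],[1.5,0,0,0],[1.5,0,0,0]]

```text
time: 13.8
tool_pos: [526.6, -175.0, 151.6]
tcp_rot: [-3.14, 0.004, 0.224]
contact_force: [-10.8, -2.6, 0.5]
grip_width: 59.8
```

```bash
python3 look.py f
```

```text
tool bin [15.9 -0.3] z 151.6 yaw 0.224 F bin [-11.1  -0.1] 0.5 M [-0.49  1.79  0.09] w 59.8
scene 660 slope x,y [-0.1237  0.0095] z at hand 80.7 x range [-88.9  75.1] y range [-53.3  61.6] (array([-7.4,  3. ]), array([113.9, 168.3]), -0.0551)
cover +y edge (array([-0.0799, 56.7351]), 20)
bin +y outer edge (array([6.700e-03, 7.557e+01]), 28)
```

View pics/f.png

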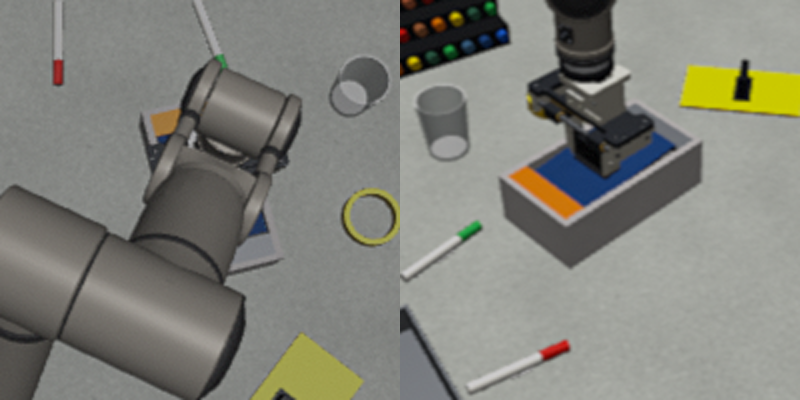

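Request:
carry_out:
  deltas:
    - [[0,0,0.7,0],[0,0,1.4,0],[0,0,2,0],[0,0,2.7,0],[-0.2,0,3.4,0],[-0.3,0,4,0],[-0.3,0,4,0]]

```text
time: 14.6
tool_pos: [526.3, -175.1, 148.4]
tcp_rot: [-3.141, 0.003, 0.223]
contact_force: [-12.5, -1.1, 5.6]
grip_width: 59.7
```

```bash
python3 look.py g
```

```text
tool bin [15.6 -0.3] z 148.4 yaw 0.223 F bin [-12.4   1.7] 5.6 M [-0.27  1.78  0.05] w 59.7
scene 617 slope x,y [-0.1079  0.0103] z at hand 77.5 x range [-88.6  73. ] y range [-52.4  61.3] (array([-9.2,  3.7]), array([116. , 166.3]), -0.0155)
cover +y edge (array([-0.1028, 54.5043]), 20)
bin +y outer edge (array([3.40000e-03, 7.56636e+01]), 28)
```

Request:
carry_out:
  deltas:
    - [[-0.2,0,0.7,0],[-0.4,0,1.4,0],[-0.6,0,2.1,0],[-0.8,0,2.8,0],[-1.0,0,3.5,0],[-1.2,0,4.2,0],[-1.4,0,5,0],[-1.4,0,5,0]]

```text
time: 15.5
tool_pos: [525.1, -175.4, 143.3]
tcp_rot: [-3.141, 0.003, 0.223]
contact_force: [-12.1, -1.4, 5.2]
grip_width: 59.8
```

```bash
python3 look.py i
```

```text
tool bin [14.4 -0.3] z 143.3 yaw 0.223 F bin [-12.1   1.4] 5.2 M [-0.18  1.53  0.04] w 59.8
scene 537 slope x,y [-0.0567  0.0067] z at hand 72.9 x range [-92.   72.3] y range [-53.2  55.5] (array([-11.7,   1.4]), array([107.4, 171.9]), -0.0497)
cover +y edge (array([-0.0702, 50.6526]), 20)
bin +y outer edge (array([7.80000e-03, 7.52846e+01]), 28)
```

Request:
carry_out:
  deltas:
    - [[-0.2,0,0.7,0],[-0.4,0,1.4,0],[-0.6,0,2.1,0],[-0.8,0,2.8,0],[-1.0,0,3.5,0],[-1.2,0,4.2,0],[-1.3,0,4.8,0],[-1.3,0,4.8,0]]

```text
time: 16.4
tool_pos: [524.1, -175.6, 138.5]
tcp_rot: [-3.141, 0.002, 0.223]
contact_force: [-10.7, -0.3, 3.9]
grip_width: 59.8
```

```bash
python3 look.py j
```

```text
tool bin [13.4 -0.3] z 138.5 yaw 0.223 F bin [-10.5   2.1] 3.9 M [-0.16  1.4   0.02] w 59.8
scene 276 slope x,y [-0.0139 -0.0023] z at hand 68.8 x range [-90.1  70.5] y range [-51.1  49.6] (array([-9.7,  1.7]), array([ 98.9, 168.2]), -0.0734)
cover +y edge (array([-3.46000e-02,  4.52151e+01]), 16)
bin +y outer edge (array([1.6000e-03, 7.5693e+01]), 28)
```

Request:
carry_out:
  deltas:
    - [[0,0,0.4,0],[-0.1,0,0.8,0],[-0.2,0,1.2,0],[-0.2,0,1.4,0],[-0.2,0,1.4,0]]

```text
time: 17.0
tool_pos: [523.9, -175.6, 137.1]
tcp_rot: [-3.141, 0.002, 0.223]
contact_force: [-11.1, -1.7, 5.4]
grip_width: 59.6
```

```bash
python3 look.py k
```

```text
tool bin [13.1 -0.3] z 137.1 yaw 0.223 F bin [-11.2   0.8] 5.4 M [-0.18  1.44  0.04] w 59.6
scene 140 slope x,y [-0.     -0.0027] z at hand 68.1 x range [-78.7  70.5] y range [-50.9  46.9] (array([-8. , -1.2]), array([ 99.6, 159.3]), -0.0387)
cover +y edge (array([-0.0465, 42.5652]), 9)
bin +y outer edge (array([-2.50000e-03,  7.56438e+01]), 28)
```

View pics/k.png

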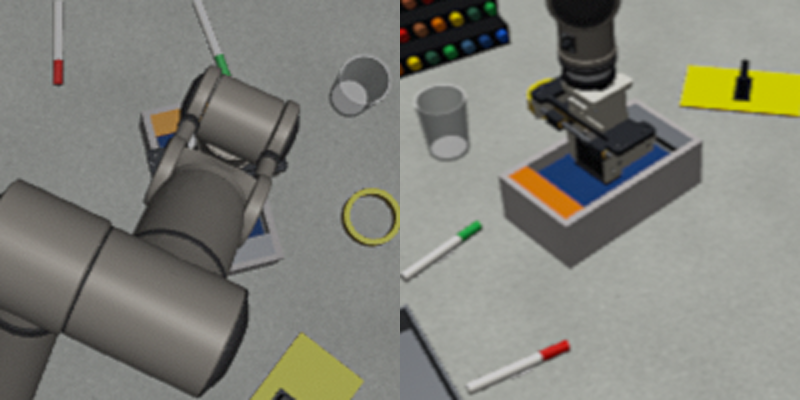

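Request:
carry_out:
  deltas:
    - [[0,0,0.3,0],[0,0,0.5,0],[0,0,0.5,0]]

```text
time: 17.4
tool_pos: [523.8, -175.6, 136.6]
tcp_rot: [-3.141, 0.002, 0.223]
contact_force: [-10.8, -1.4, 5.8]
grip_width: 59.7
```

```bash
sed -i 's/W\[...,2\]>66/W[...,2]>58/' look.py; python3 look.py l
```

```text
tool bin [13.1 -0.2] z 136.6 yaw 0.223 F bin [-10.8   1.1] 5.8 M [-0.14  1.45  0.05] w 59.7
scene 470 slope x,y [-0.0015  0.0056] z at hand 66.7 x range [-89.5  70.7] y range [-53.8  46.7] (array([-10.6,  -3.2]), array([103.6, 164.2]), -0.0315)
cover +y edge (array([-2.28000e-02,  4.38943e+01]), 17)
bin +y outer edge (array([2.30000e-03, 7.54339e+01]), 27)
```

Flat on the ledges (slope about 0.001). Now I ease back with the spring.

Request:
carry_out:
  deltas:
    - [[-0.5,0,0,0],[-1,0,0,0],[-1.5,0,0,0],[-2,0,0,0],[-2.5,0,0,0],[-3,0,0,0],[-3.5,0,0,0],[-4,0,0,0],[-4,0,0,0]]

```text
time: 18.4
tool_pos: [520.8, -176.4, 136.7]
tcp_rot: [-3.141, 0.0, 0.223]
contact_force: [-6.5, -0.4, 3.2]
grip_width: 59.5
```

Request:
carry_out:
  deltas:
    - [[-0.3,0,0,0],[-0.6,0,0,0],[-1,0,0,0],[-1,0,0,0],[-1,0,0,0]]

```text
time: 18.9
tool_pos: [519.8, -176.6, 136.6]
tcp_rot: [-3.141, 0.0, 0.223]
contact_force: [-6.8, 0.4, 1.0]
grip_width: 59.7
```

Request:
carry_out:
  deltas:
    - [[-0.3,0,0,0],[-0.6,0,0,0],[-0.8,0,0,0],[-0.8,0,0,0],[-0.8,0,0,0]]

```text
time: 19.4
tool_pos: [519.1, -176.7, 136.6]
tcp_rot: [-3.141, 0.0, 0.223]
contact_force: [-6.7, -0.8, 1.8]
grip_width: 59.8
```

Request:
carry_out:
  deltas:
    - [[-0.3,0,0,0],[-0.6,0,0,0],[-0.8,0,0,0],[-0.8,0,0,0],[-0.8,0,0,0]]

```text
time: 19.9
tool_pos: [518.4, -176.9, 136.6]
tcp_rot: [-3.141, 0.0, 0.223]
contact_force: [-5.5, 0.2, 1.9]
grip_width: 60.0
```

Request:
carry_out:
  deltas:
    - [[-0.3,0,0,0],[-0.6,0,0,0],[-0.8,0,0,0],[-0.8,0,0,0],[-0.8,0,0,0]]

```text
time: 20.4
tool_pos: [517.6, -177.1, 136.6]
tcp_rot: [-3.141, -0.0, 0.223]
contact_force: [-5.2, 0.9, 3.4]
grip_width: 60.2
```

Request:
carry_out:
  deltas:
    - [[0,0,0,0],[0,0,0,0]]

```text
time: 20.6
tool_pos: [517.6, -177.1, 136.7]
tcp_rot: [-3.141, -0.0, 0.223]
contact_force: [-5.6, -0.2, 1.4]
grip_width: 59.7
```

Request:
carry_out:
  deltas:
    - [[-0.3,0,0,0],[-0.6,0,0,0],[-0.8,0,0,0],[-0.8,0,0,0],[-0.8,0,0,0]]

```text
time: 21.1
tool_pos: [516.9, -177.3, 136.6]
tcp_rot: [-3.141, -0.0, 0.223]
contact_force: [-6.1, -1.1, 2.4]
grip_width: 59.7
```

Request:
carry_out:
  deltas:
    - [[-0.3,0,0,0],[-0.6,0,0,0],[-0.6,0,0,0],[-0.6,0,0,0]]

```text
time: 21.5
tool_pos: [516.3, -177.4, 136.7]
tcp_rot: [-3.141, -0.0, 0.223]
contact_force: [-5.2, -0.2, 2.6]
grip_width: 60.5
```

Request:
carry_out:
  deltas:
    - [[-0.3,0,0,0],[-0.6,0,0,0],[-0.8,0,0,0],[-0.8,0,0,0],[-0.8,0,0,0]]

```text
time: 22.0
tool_pos: [515.6, -177.6, 136.7]
tcp_rot: [-3.141, -0.0, 0.223]
contact_force: [-5.4, 0.4, 2.2]
grip_width: 60.1
```

Request:
carry_out:
  deltas:
    - [[-0.3,0,0,0],[-0.6,0,0,0],[-0.6,0,0,0],[-0.6,0,0,0]]

```text
time: 22.4
tool_pos: [515.0, -177.7, 136.6]
tcp_rot: [-3.141, -0.0, 0.223]
contact_force: [-5.9, 0.9, 1.2]
grip_width: 59.8
```

Request:
carry_out:
  deltas:
    - [[-0.3,0,0,0],[-0.6,0,0,0],[-0.8,0,0,0],[-0.8,0,0,0],[-0.8,0,0,0]]

```text
time: 22.9
tool_pos: [514.2, -177.9, 136.6]
tcp_rot: [-3.141, -0.0, 0.223]
contact_force: [-5.0, 0.3, 2.1]
grip_width: 59.8
```

Request:
carry_out:
  deltas:
    - [[-0.3,0,0,0],[-0.6,0,0,0],[-0.6,0,0,0],[-0.6,0,0,0]]

```text
time: 23.3
tool_pos: [513.7, -178.0, 136.7]
tcp_rot: [-3.141, -0.0, 0.223]
contact_force: [-5.0, 1.0, 1.1]
grip_width: 59.9
```

Request:
carry_out:
  deltas:
    - [[-0.3,0,0,0],[-0.6,0,0,0],[-0.8,0,0,0],[-0.8,0,0,0],[-0.8,0,0,0]]

```text
time: 23.8
tool_pos: [513.2, -178.1, 136.6]
tcp_rot: [3.141, -0.001, 0.223]
contact_force: [-2.6, 3.0, 4.9]
grip_width: 59.3
```

Request:
carry_out:
  deltas:
    - [[-0.3,0,0,0],[-0.6,0,0,0],[-0.6,0,0,0],[-0.6,0,0,0]]

```text
time: 24.2
tool_pos: [512.9, -178.3, 136.6]
tcp_rot: [3.141, -0.002, 0.223]
contact_force: [-1.5, 5.0, 5.5]
grip_width: 59.7
```

```bash
python3 look.py m
```

```text
tool bin [ 1.9 -0.4] z 136.6 yaw 0.223 F bin [-0.4  5.2] 5.5 M [ 1.25  0.25 -0.03] w 59.7
top 52 slope x,y [ 0.0359 -0.0279] z at hand 64.5 x range [-87.3  89. ] y range [-59.1  54.9] (array([-2.1,  1.2]), array([ 32.9, 207.2]), 0.4613)
scene 551 slope x,y [0.0036 0.0082] z at hand 67.0 x range [-101.3   71.1] y range [-54.   47.8] (array([-16.6,  -3.3]), array([105.5, 175.7]), -0.0)
cover +y edge (array([-1.39000e-02,  4.44223e+01]), 18)
bin +y outer edge (array([-3.10000e-03,  7.55574e+01]), 28)
```

Request:
carry_out:
  deltas:
    - [[0,-0.5,0,0],[0,-1,0,0],[0,-1,0,0],[0,-1,0,0]]

```text
time: 24.7
tool_pos: [512.9, -178.2, 136.7]
tcp_rot: [3.14, -0.002, 0.223]
contact_force: [1.4, 0.5, 5.4]
grip_width: 60.0
```

```bash
python3 look.py n
```

```text
tool bin [ 1.8 -0.3] z 136.7 yaw 0.223 F bin [1.5 0.1] 5.4 M [ 0.54 -0.06 -0.05] w 60.0
top 48 slope x,y [ 0.0405 -0.0258] z at hand 63.7 x range [-87.   89.8] y range [-59.6  55.1] (array([  6. , -11.7]), array([ 33.5, 208.1]), 0.6236)
scene 541 slope x,y [0.0041 0.0056] z at hand 67.0 x range [-103.2   71.3] y range [-53.9  47.6] (array([-15.5,  -4.6]), array([105.5, 177.2]), 0.0152)
cover +y edge (array([-2.26000e-02,  4.42175e+01]), 16)
bin +y outer edge (array([3.10000e-03, 7.54983e+01]), 26)
```

Request:
carry_out:
  deltas:
    - [[-0.2,0,0,0],[-0.4,0,0,0],[-0.4,0,0,0],[-0.4,0,0,0]]

```text
time: 25.2
tool_pos: [512.6, -178.2, 136.7]
tcp_rot: [3.14, -0.002, 0.223]
contact_force: [5.1, -1.2, 5.3]
grip_width: 59.7
```

Request:
carry_out:
  deltas:
    - [[0,-0.3,-0.4,0],[0,-0.5,-0.8,0],[0,-0.5,-0.8,0]]

```text
time: 25.5
tool_pos: [512.2, -178.0, 136.9]
tcp_rot: [3.139, -0.001, 0.224]
contact_force: [4.4, -2.5, -0.3]
grip_width: 59.9
```

```bash
python3 look.py o
```

```text
tool bin [ 1.3 -0. ] z 136.9 yaw 0.224 F bin [ 3.7 -3.4] -0.3 M [-0.18 -0.76  0.13] w 59.9
top 52 slope x,y [-2.0247  3.0226] z at hand 91.6 x range [-70.7  89. ] y range [-32.9 101.5] (array([ 3.9, -1.6]), array([126. , 170.7]), 1.1519)
scene 556 slope x,y [0.0042 0.0034] z at hand 67.2 x range [-101.9   71.1] y range [-53.3  47.1] (array([-17.3,  -3.9]), array([103.5, 177.4]), -0.0083)
cover +y edge (array([-8.00000e-03,  4.47206e+01]), 18)
bin +y outer edge (array([7.10000e-03, 7.50261e+01]), 28)
```

Force on the hand rises steeply for a 0.4 mm move with no sideways load, so this is the stop. I'll back off to zero hand force.

Request:
carry_out:
  deltas:
    - [[0.2,0.3,0,0],[0.4,0.6,0,0],[0.4,0.6,0,0],[0.4,0.6,0,0]]

```text
time: 26.0
tool_pos: [512.3, -178.1, 136.8]
tcp_rot: [3.14, -0.0, 0.224]
contact_force: [5.0, -3.1, -2.5]
grip_width: 59.8
```

```bash
python3 look.py p
```

```text
tool bin [ 1.3 -0.1] z 136.8 yaw 0.224 F bin [ 4.2 -4.1] -2.5 M [-0.56 -0.83  0.24] w 59.8
top 51 slope x,y [-3.765   0.1097] z at hand 362.9 x range [-16.9  89.2] y range [25.7 98.8] (array([41., 71.]), array([ 23.5, 129.1]), -0.6034)
scene 548 slope x,y [0.0042 0.0036] z at hand 66.7 x range [-102.2   71. ] y range [-53.8  47. ] (array([-16.2,  -3.4]), array([102.2, 175.9]), -0.01)
cover +y edge (array([-1.59000e-02,  4.36153e+01]), 17)
bin +y outer edge (array([2.70000e-03, 7.57643e+01]), 28)
```

Request:
carry_out:
  deltas:
    - [[0.2,0.2,0,0],[0.3,0.4,0,0],[0.3,0.4,0,0],[0.3,0.4,0,0]]

```text
time: 26.5
tool_pos: [512.3, -178.1, 136.8]
tcp_rot: [3.141, 0.0, 0.224]
contact_force: [4.3, -3.4, -2.8]
grip_width: 59.8
```

```bash
python3 look.py q | head -1
```

```text
tool bin [ 1.4 -0.1] z 136.8 yaw 0.224 F bin [ 3.4 -4.3] -2.8 M [-0.59 -0.85  0.28] w 59.8
```

Request:
carry_out:
  deltas:
    - [[0.2,0.2,0,0],[0.4,0.4,0,0],[0.4,0.5,0,0],[0.4,0.5,0,0]]

```text
time: 27.0
tool_pos: [512.6, -178.1, 136.8]
tcp_rot: [-3.141, 0.001, 0.223]
contact_force: [2.3, -2.5, -2.1]
grip_width: 59.5
```

```bash
python3 look.py r | head -1
```

```text
tool bin [ 1.6 -0.2] z 136.8 yaw 0.223 F bin [ 1.7 -3. ] -2.1 M [-0.29 -0.6   0.33] w 59.5
```

Request:
carry_out:
  deltas:
    - [[0.1,0.3,0,0],[0.2,0.6,0.2,0],[0.2,0.6,0.2,0],[0.2,0.6,0.2,0]]

```text
time: 27.5
tool_pos: [512.8, -178.3, 136.7]
tcp_rot: [-3.14, 0.001, 0.223]
contact_force: [-0.3, 3.1, 0.3]
grip_width: 59.8
```

```bash
python3 look.py s
```

```text
tool bin [ 1.7 -0.4] z 136.7 yaw 0.223 F bin [0.4 3.1] 0.3 M [ 0.5  -0.04  0.09] w 59.8
top 49 slope x,y [-0.04    0.0233] z at hand 68.5 x range [-51.1  90. ] y range [-36.3  55.1] (array([-1.7,  3.3]), array([ 36.6, 204.8]), 0.4245)
scene 545 slope x,y [0.0003 0.0067] z at hand 66.7 x range [-103.2   70.1] y range [-53.   47.5] (array([-17.3,  -1.7]), array([102.1, 177. ]), -0.0406)
cover +y edge (array([-1.72000e-02,  4.46764e+01]), 18)
bin +y outer edge (array([4.30000e-03, 7.51843e+01]), 28)
```

Request:
carry_out:
  deltas:
    - [[0,0,0,0],[0,0,0,0],[0,0,0,0],[0,0,0,0],[0,0,0,0]]
  fingers: 74

```text
time: 28.1
tool_pos: [513.3, -179.1, 136.9]
tcp_rot: [3.141, -0.0, 0.223]
contact_force: [0.4, 0.8, -0.7]
grip_width: 74.3
```

```bash
python3 look.py t|head -3
```

```text
tool bin [ 2.  -1.3] z 136.9 yaw 0.223 F bin [0.6 0.7] -0.7 M [0.06 0.01 0.  ] w 74.3
top 57 slope x,y [-2.0388  2.9795] z at hand 94.3 x range [-68.2  90.1] y range [-35.9  98.7] (array([ 5.3, -5.1]), array([127.2, 173.8]), 1.161)
scene 525 slope x,y [0.0014 0.0081] z at hand 66.8 x range [-104.    71.3] y range [-53.9  47. ] (array([-16.7,  -4.1]), array([103. , 176.8]), 0.0015)
```

Released with no contact. I'll lift straight up and move back clear of the cover.

Request:
carry_out:
  deltas:
    - [[0,0,-3,0],[0,0,-10,0],[0,0,-25,0],[0,0,-45,0],[0,0,-70,0],[0,0,-100,0],[0,0,-130,0],[-20,0,-150,0],[-50,0,-160,0],[-80,0,-160,0],[-100,20,-160,0],[-110,50,-160,0],[-115,80,-160,0],[-115,110,-160,0],[-115,140,-160,0],[-115,170,-160,0],[-115,200,-160,0],[-115,200,-160,0],[-115,200,-160,0]]

```text
time: 30.1
tool_pos: [445.1, -399.4, 296.8]
tcp_rot: [-3.141, 0.0, 0.223]
contact_force: [0.0, -0.3, -0.3]
grip_width: 73.4
```

```bash
python3 look.py u; python3 - <<'E'
from h import *
B0=np.array([511,-178.3]);Y=.2235;R=np.array([[np.cos(Y),np.sin(Y)],[-np.sin(Y),np.cos(Y)]])
for n in("top","scene"):
    p,d=bot.capture(n);W=cloud(n,d)
    F=near(W,B0,45)&(W[...,2]>100)&(W[...,2]<115)
    q=np.c_[(W[F][:,:2]-B0)@R.T,W[F][:,2]]; print(n,"fin top",rect(q[:,:2]),np.median(q[:,2]))
    z=np.load(n+"0.npz")["p"]; df=np.abs(p.astype(int)-z).max(2)>60
    print(" changed px",df.sum())
E
```

```text
tool bin [-113.3 -201. ] z 296.8 yaw 0.223 F bin [-0.1 -0.3] -0.3 M [0.06 0.03 0.06] w 73.4
top 1587 slope x,y [0.0005 0.0023] z at hand 65.8 x range [-87.8  88.9] y range [-59.2  54.4] (array([ 0.3, -2.6]), array([115.9, 179.7]), -0.0011)
scene 906 slope x,y [0.0032 0.0079] z at hand 65.1 x range [-103.8   70.5] y range [-54.8  46.8] (array([-17.1,  -4.9]), array([105. , 178.7]), -0.0089)
cover +y edge (array([-9.80000e-03,  4.37147e+01]), 20)
bin +y outer edge (array([-1.90000e-03,  7.59826e+01]), 27)
top fin top (array([ 0. , -0.3]), array([15.8, 60.2]), -1.5661) 108.1213940749085
 changed px 15517
scene fin top (array([-1.4,  1.6]), array([16.9, 64.8]), -1.5615) 107.49120785974787
 changed px 8870
```

View pics/u.png

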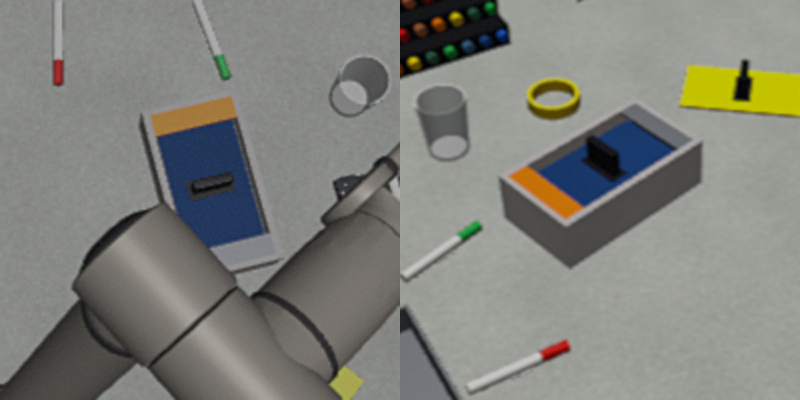

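The cover lies flat with both ends under the lips, its centre at about 0 and square to the bin, and the bystanders in view are where they were. I'll hand in.

```bash
python3 -c "
from plant import bot
print(bot.close_job(), bot.get_obs()['time'])"
```

```text
the job is handed in; nothing more can be done
the job is handed in; nothing more can be done
```

The blue cover is back on the bin, lying flat on the ledges and against the stop under the grey lip. I handed the job in at about 30 s of the 72 s allowed; no verdict was reported.

- **How it went in:** I gripped the fin by its ends and tilted the cover about 0.12 rad against the grey lip. I pushed it against the spring to about 11 N on the hand, laid it flat, then eased it back.
- **Finding the stop:** At about bin x = +2 the hand force fell from about 5 N to near zero. A further 0.4 mm raised it steeply by about 3.7 N, so I took that as the stop. I backed off to about zero hand force, let go and lifted clear.
- **Last checks:** The cover's slope was within 0.008 rad and it was square to the bin within 0.01 rad. The fin centre was at bin x about 0 to -1.4 mm by camera, or about +1.7 mm by the hand. The fin's top was at z about 108 mm, and the tool force after letting go was zero.
- **Bystanders:** The markers, cup and tape roll looked unmoved. I did not measure them, and the ink jar, sketch pad and green block were outside the final crop.
- **What disagreed:** At the stop, sideways hand forces of 3 to 5 N came and went, and the arm was slow to relax them. My bin-frame positions are good only to about 2 mm. By estimate, the stop carried about 10 N at the peak of the probe.

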